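# Zero the bench comparator on the steel master and swap in the orange printed spacer

### The job

With the steel master block still standing in the comparator, press the red zero key fully down and let go; never press it while the master is out. Then stand the master upright on the middle of the green-topped board, and put the orange printed spacer in its place: upright, pushed down onto the base between the steel anvil and the brass plunger, the same way round as the master was.

Things in the scene. Friction and masses are not known exactly. Their poses are not given: they have to be found in the camera images.
- master_center (a point): Centre (half-way up) of the polished steel master block, 30 x 40 x 60 mm along its own x, y, z (z up), about 0.5 kg. It starts upright in the comparator, its axes along the comparator's. Grip it across its 30 mm width (fingers closing along its x; those faces are free) and lift it straight up.
- part_center (a point): Centre (half-way up) of the orange printed spacer, 30 x 40 x 60 mm along its own x, y, z (z up), about 60 g, dark round mark on top. It stands on the bench on the robot's right among bystanders: a blue spacer of its size, a flat white one, a small grey one. Grip it across its 30 mm width (fingers closing along its x).
- nest (a point): Centre of the block's place in the comparator, on top of its 12 mm thick base plate. z up; y runs from the fixed steel anvil (upright face at y = -20 mm, 42 mm wide) to the brass plunger; nothing stands along x before or behind. Anvil and plunger faces are 26 mm high, then lead-ins lean outward (29 degrees) up to 49 and 56 mm. Grey gauge head: y = 57 to 139 mm, 52 mm high. All from this point.
- plunger (a joint): Travel of the sprung brass plunger along the nest's +y (m): 0 empty (its face at nest y = +14 mm), about 0.006 with master or orange spacer seated, at most 0.020. A block with its 40 mm side along y, pushed straight down to the base plate, wedges it back (about 3 N); it then presses the block to the anvil. The light spacer must be pushed down: its weight does not seat it.
- zero_key_top (a point): Centre of the top of the red round zero key (28 mm across) on top of the grey gauge head, at nest x = 0, y = +117 mm. It is pressed straight down and springs back; axes as the nest's.
- zero_key (a joint): Travel of the zero key (m): 0 up, 0.006 fully down (4 N); it counts as pressed beyond 0.004.
- board_top (a point): Centre of the top face of the fixed wooden board with a green top, 130 x 130 mm, 8 mm thick, on the robot's left; the master is to be stood here, turned as you like.

How it is judged:
By the outcome, as a careful person would: the job done as asked, in the order asked, and still so for the second after the job is handed in, with the robot touching nothing.
It also fails if it takes over 64 s, if anything falls off the work surface, if the arm or the gripper's body presses on something with over 40 N, if the wrist force passes 120 N, or if a joint passes its speed limit or range.

### The arm

A 6-joint arm with a two-finger parallel gripper is mounted at the origin on the work surface. World frame = base frame: x ahead of the robot, y to its left, z up, the work surface at z = 0. Lengths are in mm, angles in rad, forces in N, time in s.
With the tool pointing down it reaches from about 275 to 750 mm from the base axis. Payload 10.2 kg.
Tool frame: the origin (TCP) lies at the very end of the fingers, on their centre line; the grasp point (between the pads) lies ctrl.grip_depth behind it (ctrl.grip_depth is the distance from the TCP to the grasp point, in mm); z points along the fingers, y is the direction in which the jaws open and shut (so a half turn about z gives the same grasp; the last joint's range is limited). The gripper opens to 85 mm and grips with 20 to 120 N. Pads are 22 mm wide; open, the fingers measure 114 mm over their backs; the gripper's body (76 mm by 85 mm) begins 54 mm behind the grasp point. The pads swing forward as they close: fully open they stand 13 mm farther back than shut.
Start: joints at [-1.395, 0.313, 1.498, -0, 1.331, -0.223], TCP at [203.852, -483.813, 231.294] pointing down, gripper open.
Joint ranges: [-2.94, 2.94], [-0.97, 2.17], [0.19, 2.56], [-1.23, 4.37], [0.02, 3.11], [-2.88, 2.88]. Speed limits (rad/s): [2.39, 2.39, 3.01, 3.14, 3.14, 3.14].

### API

Orientations are given as a unit quaternion [w, x, y, z].
In Python, from rig import telemetry, eyes, ctrl, nets gives the robot as it stands. The module is installed in compiled form; this text tells all that it offers.
- The arm moves only by the tool drive_tool, never from a script. Its argument "series" is text: rows parted by semicolons, each of 7 numbers parted by spaces: the shift along the tool's x, y, z normalised to -1 to 1, where 1 is 0.12 m, then the turn, a rotation vector about the tool's x, y, z normalised to -1 to 1, where 1 is 0.5 rad, then the opening, from 0 (shut) to 1 (fully open). In form: tx ty tz wx wy wz hand; .... A call has 1 to 20 rows; each row is the pose to reach, as a shift and turn from the pose measured when the call began, along the tool's axes at that moment; what a row does not reach only later rows make up. A row lasts 1/10 s, in which the tool goes at most 50 mm and 8.59 degrees, less where a joint would pass 70% of its speed; a pose out of reach is approached as far as the arm can. A call with a number of a shift or a turn outside -1 to 1 is refused whole. A call with a gripper value outside its range is refused whole. The fingers move at their own pace and stop on an object; "newtons" is the grip in N (left out, the last holds). Time passes only in rows, so rows that repeat a pose let the fingers close. It gives the time, the measured TCP pose, the force and the opening at its end, in the units of the state.
- telemetry.sense(): the state, without advancing time (a new reading comes with each control period).
- eyes.capture(name): name is "scene" or "top"; returns a dict with "frame" (384x512x3 uint8, red, green, blue), "fx", "fy", "cx", "cy" (pixels), "D" ([k1, k2, p1, p2, k3] as OpenCV has them; the pictures are not rectified), "view" (4x4, takes a point from world to camera coordinates). Camera axes: x right, y up, looking along -z (the intrinsics and any distortion apply to the point x, -y, -z); pixel columns grow to the right and rows downward; lengths in mm; the calibration is good to about 2 mm. A picture is of the moment at which its call begins. There is no depth.
- ctrl.finish_job(): hands the job in, once; it reports no verdict.
Trained networks look in a picture, given as the dict that the camera call returned (one of the last four; its "shot" number tells which), for a name from the list of things; names that differ only in an ending like _2 or _b are one class to them, and where a whole thing is asked for, a point or a joint stands for the part that bears it (a point fixed in the world has none). Each returns a list of dicts, best first, with "confidence" (0 to 1); they miss things now and then, are a little off and sometimes report something else, mostly with a low value. They report only what shows in the picture. A call takes as long as a camera call.
- nets.spot_in(name, picture): "rect" ([left, top, right, bottom] in pixels, round what is visible of it).
The state is a dict: "time_s": time; "joints": joint angles; "dq": joint speeds; "tau": joint torques, N m; "eef_pos": TCP position; "ee_rot": TCP orientation; "force": force on the tool from outside, world axes, zero at the start; "wrist_torque": the same for the moment, N m; "grip_width": opening from 0.0 (shut) to 1.0 (fully open).
Only numpy, scipy, OpenCV 4.12 (cv2) and the standard library are available. Lean on these libraries where they do the work, as an engineer would, in place of code of your own. Each camera call takes 0.05 s, during which the arm holds its last target. There are 200 camera calls.

## Working session

There is one attempt and no reset: what is moved stays moved. The work goes in short steps, Python scripts to look and compute and a tool call to move; the robot and the scene stay as the last step left them, time stands still between calls to the robot, and variables do not carry over. Pictures are saved under pics/ and viewed, about 8 in all and at most 12, crops included, and the job is handed in when it is done.

Besides the shell and the picture viewer there is one more tool, called after ">>>" as name(argument=value, ...) on one line, values as JSON. drive_tool: Moves the arm, as the interface text tells. Scaled input: -1 to 1 covers 0.12 m each way for a shift and 0.5 rad each way for a turn. Its arguments: {"type":"object","properties":{"series":{"type":"string"},"newtons":{"type":"number"}},"required":["series"]}

```bash
mkdir -p pics
cat > h.py <<'E'
import numpy as np, cv2
from rig import telemetry, eyes, ctrl, nets
def cam(p):
    K=np.array([[p["fx"],0,p["cx"]],[0,p["fy"],p["cy"]],[0,0,1.]])
    return K,np.array(p["D"],float),np.array(p["view"],float)
F=np.diag([1,-1,-1.])
def proj(p,X):
    K,D,V=cam(p); X=np.atleast_2d(np.array(X,float))
    c=(X@V[:3,:3].T+V[:3,3])@F
    return cv2.projectPoints(c,np.zeros(3),np.zeros(3),K,D)[0][:,0]
def ray(p,uv):
    K,D,V=cam(p)
    n=cv2.undistortPoints(np.array([[uv]],float),K,D)[0,0]
    d=V[:3,:3].T@(F@np.array([n[0],n[1],1])); o=-V[:3,:3].T@V[:3,3]
    return o,d/np.linalg.norm(d)
def onz(p,uv,z):
    o,d=ray(p,uv); return o+d*(z-o[2])/d[2]
def tri(obs):
    A=0;b=0
    for p,uv in obs:
        o,d=ray(p,uv); M=np.eye(3)-np.outer(d,d); A=A+M; b=b+M@o
    X=np.linalg.solve(A,b); return X,[np.linalg.norm(proj(p,X)[0]-uv) for p,uv in obs]
def save(p,name,s=1):
    im=cv2.cvtColor(p["frame"],cv2.COLOR_RGB2BGR); cv2.imwrite("pics/"+name,cv2.resize(im,None,fx=s,fy=s))
E
python3 - <<'E'
from h import *
import pickle
print(telemetry.sense(),ctrl.grip_depth)
a=eyes.capture("scene");b=eyes.capture("top")
for n,p in(("scene",a),("top",b)):
    save(p,n+"0.png",1.5); pickle.dump(p,open(n+"0.pkl","wb"))
    K,D,V=cam(p); print(n,K[0,0],D,"pos",-V[:3,:3].T@V[:3,3],"look",-V[2,:3])
    for t in("master_center","part_center","nest","plunger","zero_key_top","zero_key","board_top"):
        try: print(t,[(np.round(r["rect"]).tolist(),round(r["confidence"],2)) for r in nets.spot_in(t,p)[:3]])
        except Exception as e: print(t,e)
E
```

```text
{'time_s': 0.0, 'joints': array([-1.39540569e+00,  3.13438388e-01,  1.49843171e+00, -1.78006699e-05,
        1.33098544e+00, -2.23386116e-01]), 'dq': array([ 0.00114346, -0.00118242,  0.00175588, -0.00216051,  0.00086351,
       -0.00017417]), 'tau': array([ 1.15076720e-03, -4.12276375e+01, -2.59739202e+01, -1.17862696e-04,
        4.20832264e-03,  9.24959778e-06]), 'eef_pos': array([ 203.79909654, -483.55530522,  230.74303639]), 'ee_rot': array([-6.31470091e-04,  9.80187290e-01,  1.98071900e-01,  6.50997773e-06]), 'force': array([-0.1740312 ,  0.1633255 , -0.01786044]), 'wrist_torque': array([-0.00819972,  0.0547707 ,  0.04260766]), 'grip_width': 0.9987601736835406} 18.700000000000003
scene 349.3165252178681 [0.00599171 0.         0.         0.         0.        ] pos [767.44077889 434.56495559 978.69148096] look [-0.24441089 -0.42992964 -0.86915121]
master_center [([250.0, 184.0, 269.0, 204.0], 0.65)]
part_center [([236.0, 134.0, 250.0, 152.0], 0.72)]
nest [([240.0, 182.0, 300.0, 239.0], 0.96), ([260.0, 199.0, 276.0, 214.0], 0.4)]
plunger []
zero_key_top [([281.0, 213.0, 289.0, 220.0], 0.47)]
zero_key [([280.0, 210.0, 288.0, 223.0], 0.66)]
board_top [([275.0, 272.0, 339.0, 335.0], 0.9), ([281.0, 214.0, 287.0, 222.0], 0.3)]
top 364.39469147960955 [0.00711839 0.         0.         0.         0.        ] pos [402.2149158  -39.25711109 956.49941175] look [ 0.11070683 -0.00377205 -0.99384595]
master_center [([244.0, 196.0, 260.0, 210.0], 0.77)]
part_center [([329.0, 214.0, 349.0, 229.0], 0.77)]
nest [([195.0, 179.0, 280.0, 228.0], 0.68)]
plunger []
zero_key_top [([202.0, 199.0, 215.0, 214.0], 0.57)]
zero_key [([203.0, 201.0, 213.0, 212.0], 0.69), ([100.0, 166.0, 154.0, 218.0], 0.56)]
board_top [([103.0, 166.0, 154.0, 220.0], 0.85)]
```

Run:
```python
import pickle,cv2,numpy as np
a=pickle.load(open("scene0.pkl","rb"))["frame"];b=pickle.load(open("top0.pkl","rb"))["frame"]
ca=a[110:345,210:360];cb=b[150:270,90:390]
A=cv2.resize(ca,None,fx=2.5,fy=2.5,interpolation=cv2.INTER_CUBIC);cv2.imwrite("pics/sc.png",A[:,:,::-1])
B=cv2.resize(cb,None,fx=2.65,fy=2.65,interpolation=cv2.INTER_CUBIC);cv2.imwrite("pics/tc.png",B[:,:,::-1])
```

```text
(no output)
```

View pics/sc.png

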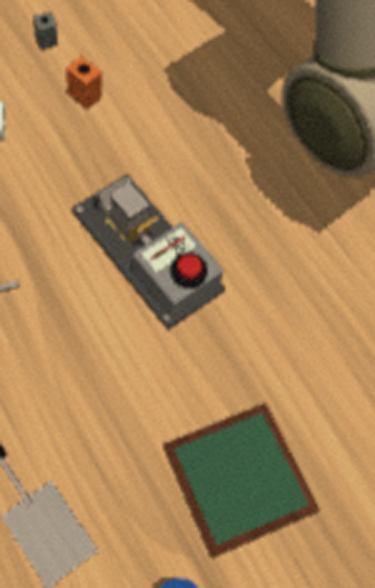

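View pics/tc.png

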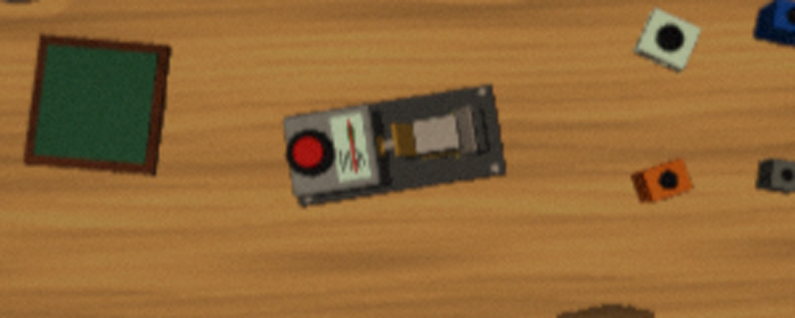

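The scene crop shows the comparator in the middle with the master at its right (anvil) end, at about (255,200) in top pixels. The red key is at about (207,207). The orange spacer is at about (339,218), the green board at about (127,190), and the bystanders sit to the right. Next I'll measure with colour masks.

```bash
cat > meas.py <<'E'
from h import *
import pickle
from scipy.optimize import minimize
def hsv(p): return cv2.cvtColor(p["frame"],cv2.COLOR_RGB2HSV).astype(int)
def comp(m,near=None):
    n,l,s,c=cv2.connectedComponentsWithStats(m.astype(np.uint8)); 
    i=1+np.argmax(s[1:,4]) if near is None else 1+np.argmin(np.linalg.norm(c[1:]-near,axis=1)+1e3*(s[1:,4]<15))
    return (l==i),c[i],s[i]
def box(x,y,yaw,zb,sz=(30,40,60)):
    c,s=np.cos(yaw),np.sin(yaw)
    return [[x+c*a-s*b,y+s*a+c*b,z] for a in(-sz[0]/2,sz[0]/2) for b in(-sz[1]/2,sz[1]/2) for z in(zb,zb+sz[2])]
def soft(p,P,S=8):
    h=cv2.convexHull(((proj(p,P)+.5)*S).astype(np.float32)).round().astype(np.int32)
    m=np.zeros((384*S,512*S),np.uint8); cv2.fillConvexPoly(m,h,255)
    return cv2.resize(m,(512,384),interpolation=cv2.INTER_AREA)/255.
def fit(ps,ms,x0,sz=(30,40,60)):
    ms=[cv2.GaussianBlur(m.astype(float),(0,0),.8) for m in ms]
    f=lambda q:sum(((cv2.GaussianBlur(soft(p,box(q[0],q[1],q[2]/30,q[3],sz)),(0,0),.8)-m)**2).sum() for p,m in zip(ps,ms))
    return min((minimize(f,[x0[0],x0[1],y0*30,x0[3]],method="Nelder-Mead",options=dict(initial_simplex=np.array([x0[0],x0[1],y0*30,x0[3]])+np.vstack([np.zeros(4),np.diag([5,5,6,5])]),xatol=.05,fatol=.01)) for y0 in (x0[2]-.3,x0[2]+.3)),key=lambda r:r.fun)
E
python3 - <<'E'
from meas import *
a=pickle.load(open("scene0.pkl","rb"));b=pickle.load(open("top0.pkl","rb"))
o={}
for n,p in(("s",a),("t",b)):
    H=hsv(p);h,s,v=H[...,0],H[...,1],H[...,2]
    o[n,"red"]=comp(((h<6)|(h>174))&(s>190)&(v>110),(285,217) if n=="s" else (207,207))
    g=(h>55)&(h<95)&(s>80); o[n,"green"]=comp(g)
    m=(h<10)&(s>190)&(v>60); near=(243,143) if n=="s" else (339,221)
    k=np.zeros_like(m); x,y=near; k[y-16:y+17,x-18:x+19]=1
    o[n,"or"]=comp(cv2.morphologyEx((m&k).astype(np.uint8),cv2.MORPH_CLOSE,np.ones((5,5))))
    x,y=(260,192) if n=="s" else (254,201)
    print(n,{q:(o[n,q][1].round(1),o[n,q][2][4]) for q in("red","green","or")})
    if n=="t": print("sat\n",s[190:214,238:266]);print("val\n",v[190:214,238:266])
for q in("red","green","or"):
    print(q,tri([(a,o["s",q][1]),(b,o["t",q][1])]))
X=tri([(a,o["s","or"][1]),(b,o["t","or"][1])])[0]
r=fit([a,b],[o["s","or"][0],o["t","or"][0]],[X[0],X[1],0.2,0]);print(r.x,"yaw",r.x[2]/30,r.fun)
ps=np.argwhere(o["t","green"][0])[:,::-1].astype(np.float32)
print(cv2.minAreaRect(ps))
E
```

```text
s {'red': (array([285.5, 215.9]), np.int32(67)), 'green': (array([305.7, 300.8]), np.int32(1526)), 'or': (array([244.8, 146.4]), np.int32(9))}
t {'red': (array([205.7, 206.9]), np.int32(88)), 'green': (array([125.8, 188.8]), np.int32(1665)), 'or': (array([331.8, 218.4]), np.int32(12))}
sat
 [[ 41  41  57  47  26  53  38  39  36  60  36  35  51  38  30  49  43  47
   37  49  47  50  41  52  42  60  59  61]
 [ 51  50  42  30  42  46  40  38  52  59  48  49  52  36  37  38  49  48
   43  43  51  40  54  58  55  65  69  66]
 [ 48  41  38  44  37  41  39  51  42  39  52  40  47  46  40  47  40  36
   41  46  40  43 114  83  70  61  76  69]
 [ 39  43  42  39  34  43  47  50  32  42  26  39  50  46  42  46  56  49
   51  45  53  50  95  71  64  70  67  67]
 [ 38  57  60  37  41  43  50  47  46  54  60  52  54  47  47  41  62  64
   68  63  59  52  63  64  65  68  62  61]
 [ 63  56  34  54  53  47  50  50  60  65  68  61  67  61  56  46  63  64
   62  61  64  67  61  61  60  64  69  65]
 [155 137 127 128 120 115 114  85  60  60  64  62  67  66  64  57  61  65
   65  64  65  64  64  66  59  7
[... 4689 characters left out ...]
55  53]
 [ 48  54  51  52  49  49  55  52  53  44  52  48  54  52  54  55  53  55
   52  52  55  51  53  51  55  55  52  54]]
red (array([467.31912696,  81.50594696,  79.24073239]), [np.float64(0.2039706178383817), np.float64(0.2444975775142732)])
green (array([527.28396073, 302.29976548,   0.72293227]), [np.float64(0.28475855880763695), np.float64(0.30041293613213355)])
or (array([ 433.62836679, -233.74264197,   23.94884379]), [np.float64(0.3892410177026562), np.float64(0.5228872431750067)])
[ 433.37746433 -214.64693791  -13.86248987  -26.36584084] yaw -0.4620829957766447 355.0022282104833
((125.65327453613281, 188.67153930664062), (41.26468276977539, 41.532142639160156), 6.581944942474365)
```

Run:
```python
from meas import *
a=pickle.load(open("scene0.pkl","rb"));b=pickle.load(open("top0.pkl","rb"))
o={}
for n,p in(("s",a),("t",b)):
    H=hsv(p);h,s,v=H[...,0],H[...,1],H[...,2]
    near=(243,143) if n=="s" else (339,221); x,y=near
    k=np.zeros_like(h); k[y-14:y+15,x-16:x+17]=1
    wood=(h>9)&(h<22)&(v>120)|(s<60)
    m=(k>0)&(h<12)&(s>185)
    print(n,"orange hsv",H[y-4,x-6:x+7].tolist()[::3], "wood",H[y-20,x].tolist())
    m|=(k>0)&(v<60)
    o[n,"or"]=comp(cv2.morphologyEx(m.astype(np.uint8),cv2.MORPH_CLOSE,np.ones((3,3))))
    print("\n".join("".join(".#"[int(c)] for c in r) for r in o[n,"or"][0][y-14:y+15,x-16:x+17]))
    x,y=(261,190) if n=="s" else (254,201)
    k=np.zeros_like(h); k[y-11:y+12,x-11:x+13]=1
    m=(k>0)&(v>105)&(s<95); o[n,"ms"]=comp(m)
    print(n,"master",o[n,"ms"][1],o[n,"ms"][2][4])
    if n=="s": print(v[y-11:y+15,x-13:x+15])
print("master top",tri([(a,o["s","ms"][1]),(b,o["t","ms"][1])]))
# top face fit in top view
X=tri([(a,o["s","or"][1]),(b,o["t","or"][1])]);print(X)
r=fit([a,b],[o["s","or"][0],o["t","or"][0]],[X[0][0],X[0][1],0.2,0]);print(r.x,"yaw",r.x[2]/30,r.fun)
r=fit([b],[o["t","ms"][0]],[450,-37,0.1,72],(30,40,.01));print("master top-only",r.x,r.x[2]/30,r.fun)
```

```text
s orange hsv [[10, 177, 121], [11, 191, 202], [10, 185, 124], [10, 193, 206], [11, 196, 185]] wood [16, 131, 206]
.................................
.................................
.................................
.................................
.................................
..............###................
............#####................
...........######................
...........##########............
...........###########...........
...........############..........
...........############..........
..........#############..........
...........############..........
...........############..........
...........############..........
...........############..........
...........############..........
...........############..........
............###########..........
.............#########...........
...............#####.............
................####.............
.................................
.................................
.................................
.................................
.................................
.................................

[... 3977 characters left out ...]
...............................
.................................
.................................
.................................
.................................
.................................
t master [254.11702128 200.39361702] 188
master top (array([483.15406944, -37.93543643,  70.86494457]), [np.float64(1.019844677441047), np.float64(1.2705970055470701)])
(array([ 432.90199484, -251.52713808,   25.05663932]), [np.float64(0.33195527046742374), np.float64(0.44928750510389115)])
[ 433.37382827 -250.05565042    6.33698758   -6.13406554] yaw 0.2112329191855302 67.8059871045819
master top-only [484.83190345 -35.84141353   3.88575622  25.93316738] 0.12952520724749553 0.8190742839627906
```

Run:
```python
from meas import *
a=pickle.load(open("scene0.pkl","rb"));b=pickle.load(open("top0.pkl","rb"))
o={}
for n,p in(("s",a),("t",b)):
    H=hsv(p);h,s,v=H[...,0],H[...,1],H[...,2]
    x,y=(243,143) if n=="s" else (339,219)
    k=np.zeros_like(h); k[y-14:y+15,x-16:x+17]=1
    m=(k>0)&((h<14)&(s>(165 if n=="s" else 190))|(v<60))
    o[n,"or"]=comp(cv2.morphologyEx(m.astype(np.uint8),cv2.MORPH_CLOSE,np.ones((3,3))))
    print("\n".join("".join(".#"[int(c)] for c in r) for r in o[n,"or"][0][y-14:y+15,x-16:x+17]))
    x,y=(261,190) if n=="s" else (254,201)
    k=np.zeros_like(h); k[y-9:y+12,x-11:x+13]=1
    m=(k>0)&(v>(142 if n=="s" else 105))&(s<95); 
    o[n,"ms"]=comp(cv2.morphologyEx(m.astype(np.uint8),cv2.MORPH_OPEN,np.ones((3,3))))
    print(n,"master",o[n,"ms"][1],o[n,"ms"][2][4])
print("master top",tri([(a,o["s","ms"][1]),(b,o["t","ms"][1])]))
r=fit([a,b],[o["s","or"][0],o["t","or"][0]],[434,-250,0.2,0]);print(r.x,"yaw",r.x[2]/30,r.fun)
r=fit([a,b],[o["s","ms"][0],o["t","ms"][0]],[484,-37,0.13,72],(30,40,.01));print("master",r.x,r.x[2]/30,r.fun)
```

```text
.................................
.................................
.................................
.................................
..............###................
.............#####...............
............#######..............
..........###########............
..........############...........
..........#############..........
..........#############..........
..........#############..........
..........#############..........
..........#############..........
..........#############..........
..........#############..........
..........#############..........
..........#############..........
...........############..........
............###########..........
.............##########..........
..............########...........
................####.............
................###..............
.................................
.................................
.................................
.................................
.................................
s master [261.2244898  189.30612245] 98
.................................
.................................
......
[... 581 characters left out ...]
###########.............
.........#######.................
.................................
.................................
.................................
.................................
.................................
.................................
.................................
.................................
t master [254.17741935 200.32258065] 186
master top (array([481.23413927, -36.17551019,  66.023606  ]), [np.float64(0.015031298374352003), np.float64(0.018698692208355117)])
[ 433.55602438 -250.41775006    7.84426437   -3.12600634] yaw 0.261475478898547 11.80666245254153
master [481.50173446 -35.86592065   3.75252627  66.68792054] 0.12508420886562682 5.40461788670841
```

```bash
cat >> h.py <<'E'
from scipy.spatial.transform import Rotation as Rn
def state():
    s=telemetry.sense(); q=s["ee_rot"]; R=Rn.from_quat([q[1],q[2],q[3],q[0]])
    return s,np.array(s["eef_pos"]),R
def plan(x,y,z,th,n=1):
    """chain of calls (normalised) from present pose to TCP xyz, tool x heading th, pointing down"""
    s,p,R=state(); T=Rn.from_matrix(np.array([[np.cos(th),np.sin(th),0],[np.sin(th),-np.cos(th),0],[0,0,-1]]).T)
    for _ in range(8):
        d=R.inv().apply(np.array([x,y,z])-p)/120; w=(R.inv()*T).as_rotvec()/.5
        k=max(1,np.abs(d).max(),np.abs(w).max()); d=np.round(d/k-1e-9,3); w=np.round(w/k,3)
        print(*d,*w, "| rows",int(np.ceil(max(np.linalg.norm(d)*120/50,np.linalg.norm(w)*.5/.15))))
        p=p+R.apply(d*120); R=R*Rn.from_rotvec(w*.5)
        if k==1: break
def nest():
    s,p,R=state(); x=R.as_matrix()[:,0]
    print("t",round(s["time_s"],2),"tcp",p.round(1),"th",np.arctan2(x[1],x[0]).round(4),"F",np.round(s["force"],1),"g",round(s["grip_width"],3))
E
python3 - <<'E'
from h import *
import pickle
a=pickle.load(open("scene0.pkl","rb"));b=pickle.load(open("top0.pkl","rb"))
print("master@72 s,t",onz(a,(261.4,189.4),72),onz(b,(254.15,200.3),72))
for z in(80,84): print("key@",z,onz(a,(285.5,215.9),z),onz(b,(205.7,206.9),z))
print("board@8",onz(a,(305.7,300.8),8),onz(b,(125.7,188.75),8))
plan(466.5,80.5,130,1.70)
E
```

```text
master@72 s,t [482.76521615 -32.52203588  72.        ] [480.79722625 -36.15890301  72.        ]
key@ 80 [467.24339976  82.26141673  80.        ] [467.71593162  80.94360295  80.        ]
key@ 84 [468.57955298  83.82949007  84.        ] [467.41701064  80.39505398  84.        ]
board@8 [528.35401261 303.681301     8.        ] [527.15757401 299.39880595   8.        ]
1.0 -0.906 0.22 0.0 0.0 -0.677 | rows 4
1.0 -0.42 0.176 0.0 0.0 -0.544 | rows 3
1.0 -0.127 0.164 0.0 0.0 -0.506 | rows 3
1.0 0.128 0.164 0.0 0.0 -0.506 | rows 3
0.684 0.273 0.12 -0.0 0.0 -0.369 | rows 2
```

>>> drive_tool(series="1 -0.9 0.22 0 0 -0.67 0;1 -0.9 0.22 0 0 -0.67 0;1 -0.9 0.22 0 0 -0.67 0;1 -0.9 0.22 0 0 -0.67 0", newtons=40)

```text
time_s: 1.2
eef_pos: [273.5, -334.0, 204.4]
ee_rot: [-0.001, 0.933, 0.36, 0.0]
force: [0.8, -0.1, 0.4]
grip_width: 0.328
```

>>> drive_tool(series="1 -0.42 0.17 0 0 -0.54 0;1 -0.42 0.17 0 0 -0.54 0;1 -0.42 0.17 0 0 -0.54 0")

```text
time_s: 1.5
eef_pos: [328.9, -214.1, 184.0]
ee_rot: [-0.001, 0.875, 0.484, 0.0]
force: [-0.7, -0.8, 0.1]
grip_width: -0.002
```

>>> drive_tool(series="1 -0.12 0.16 0 0 -0.5 0;1 -0.12 0.16 0 0 -0.5 0;1 -0.12 0.16 0 0 -0.5 0")

```text
time_s: 1.8
eef_pos: [381.2, -102.2, 164.7]
ee_rot: [-0.001, 0.806, 0.591, 0.001]
force: [1.4, 0.1, 0.6]
grip_width: -0.002
```

```bash
python3 -c "
from h import *
nest();plan(467.3,81.2,120,1.69)"
```

```text
t 1.8 tcp [ 381.2 -102.2  164.7] th 1.2655 F [1.4 0.1 0.6] g -0.002
1.0 0.135 0.225 -0.0 -0.003 -0.507 | rows 3
0.629 0.256 0.15 -0.0 -0.001 -0.342 | rows 2
```

>>> drive_tool(series="1 0.135 0.225 0 -0.003 -0.507 0;1 0.135 0.225 0 -0.003 -0.507 0;1 0.135 0.225 0 -0.003 -0.507 0")

```text
time_s: 2.1
eef_pos: [433.6, 9.9, 137.5]
ee_rot: [-0.0, 0.724, 0.69, 0.0]
force: [0.2, -1.6, -0.4]
grip_width: 0.0
```

>>> drive_tool(series="0.65 0.26 0.15 0 -0.001 -0.342 0;0.65 0.26 0.15 0 -0.001 -0.342 0;0.65 0.26 0.15 0 -0.001 -0.342 0;0.65 0.26 0.15 0 -0.001 -0.342 0")

```text
time_s: 2.5
eef_pos: [468.5, 86.4, 119.3]
ee_rot: [-0.0, 0.662, 0.75, -0.0]
force: [-0.2, -0.6, 0.5]
grip_width: 0.004
```

Run:
```python
from h import *
nest();plan(467.3,81.2,95,1.69)
a=eyes.capture("scene");b=eyes.capture("top")
A=cv2.resize(a["frame"][150:270,215:335],None,fx=3.3,fy=3.3,interpolation=cv2.INTER_CUBIC);B=cv2.resize(b["frame"][150:270,180:300],None,fx=3.3,fy=3.3,interpolation=cv2.INTER_CUBIC)
cv2.imwrite("pics/key.png",np.hstack([A,B])[:,:,::-1])
s,p,R=state(); print(proj(a,p),proj(b,p))
```

```text
t 2.5 tcp [468.5  86.4 119.3] th 1.6954 F [-0.2 -0.6  0.5] g 0.004
-0.042 -0.016 0.203 -0.001 -0.0 0.011 | rows 1
[[286.93447444 210.53858006]] [[201.34903811 205.42890348]]
```

View pics/key.png

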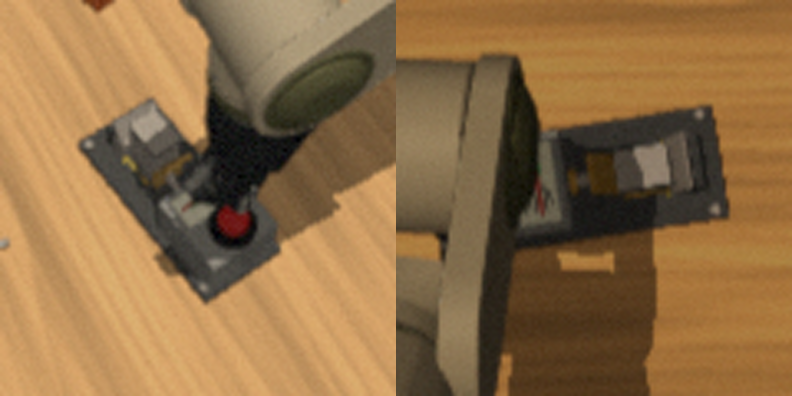

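The left crop (scene) shows the closed fingertips at about (237,200), above and slightly behind the red key at (235,222). The right crop (top) shows the arm covering the key, with the master still seated. Next I descend and press in small steps.

>>> drive_tool(series="-0.042 -0.016 0.2 0 0 0.01 0;-0.042 -0.016 0.2 0 0 0.01 0;-0.042 -0.016 0.2 0 0 0.01 0")

```text
time_s: 2.9
eef_pos: [467.2, 79.5, 96.3]
ee_rot: [0.0, 0.665, 0.747, 0.0]
force: [0.3, -0.2, 0.3]
grip_width: 0.004
```

>>> drive_tool(series="0 0 0.02 0 0 0 0;0 0 0.04 0 0 0 0;0 0 0.06 0 0 0 0;0 0 0.07 0 0 0 0;0 0 0.08 0 0 0 0;0 0 0.08 0 0 0 0")

```text
time_s: 3.5
eef_pos: [467.2, 79.5, 86.6]
ee_rot: [-0.0, 0.665, 0.747, 0.0]
force: [0.6, -0.1, -0.6]
grip_width: 0.001
```

>>> drive_tool(series="0 0.01 0.015 0 0 0 0;0 0.01 0.03 0 0 0 0;0 0.01 0.03 0 0 0 0")

```text
time_s: 3.8
eef_pos: [468.5, 79.7, 83.0]
ee_rot: [0.0, 0.665, 0.747, 0.0]
force: [1.0, -0.8, 2.2]
grip_width: 0.003
```

>>> drive_tool(series="0 0 0.01 0 0 0 0;0 0 0.02 0 0 0 0;0 0 0.02 0 0 0 0")

```text
time_s: 4.1
eef_pos: [468.5, 79.7, 80.5]
ee_rot: [0.0, 0.665, 0.747, 0.0]
force: [-0.5, 0.8, 4.0]
grip_width: 0.0
```

>>> drive_tool(series="0 0 0.01 0 0 0 0;0 0 0.02 0 0 0 0;0 0 0.02 0 0 0 0")

```text
time_s: 4.4
eef_pos: [468.7, 79.7, 79.7]
ee_rot: [0.0, 0.665, 0.747, 0.0]
force: [-7.9, 0.1, 22.1]
grip_width: -0.001
```

The force rose to 22 N at z = 79.7, about 6 mm below first contact, so the key is on its stop. Now I release it and go to the master.

>>> drive_tool(series="0 0 -0.4 0 0 0 0;0 0 -0.4 0 0 0 0;0 0 -0.4 0 0 0 1")

```text
time_s: 4.7
eef_pos: [469.0, 79.7, 128.1]
ee_rot: [0.001, 0.665, 0.747, 0.001]
force: [-1.1, 1.0, 0.0]
grip_width: 0.153
```

Run:
```python
from meas import *
nest();plan(481.6,-35,128,1.69)
a=eyes.capture("scene")
H=hsv(a);h,s,v=H[...,0],H[...,1],H[...,2]
c=comp(((h<6)|(h>174))&(s>190)&(v>110),(285,217));print("red",c[1],c[2][4])
```

```text
t 4.7 tcp [469.   79.7 128.1] th 1.6871 F [-1.1  1.   0. ] g 0.153
-0.961 -0.006 0.002 0.005 0.001 -0.006 | rows 3
red [286. 218.] 1
```

>>> drive_tool(series="-0.96 -0.006 0 0.004 0 -0.006 1;-0.96 -0.006 0 0.004 0 -0.006 1;-0.96 -0.006 0 0.004 0 -0.006 1;-0.96 -0.006 0 0.004 0 -0.006 1;-0.96 -0.006 0 0.004 0 -0.006 1")

```text
time_s: 5.25
eef_pos: [480.6, -34.1, 126.4]
ee_rot: [-0.001, 0.664, 0.748, -0.001]
force: [-0.0, -0.3, 0.2]
grip_width: 0.999
```

Run:
```python
from meas import *
nest();plan(481.6,-35,26,1.69)
a=eyes.capture("scene");b=eyes.capture("top")
H=hsv(a);h,s,v=H[...,0],H[...,1],H[...,2]
c=comp(((h<6)|(h>174))&(s>190)&(v>110),(285,217));print("red",c[1],c[2][4])
A=cv2.resize(a["frame"][150:270,215:335],None,fx=3.3,fy=3.3,interpolation=cv2.INTER_CUBIC);B=cv2.resize(b["frame"][150:270,180:300],None,fx=3.3,fy=3.3,interpolation=cv2.INTER_CUBIC)
cv2.imwrite("pics/mst.png",np.hstack([A,B])[:,:,::-1])
```

```text
t 5.25 tcp [480.6 -34.1 126.4] th 1.6897 F [-0.  -0.3  0.2] g 0.999
-0.009 0.01 0.837 -0.006 -0.002 -0.001 | rows 3
red [285.33333333 215.86363636] 66
```

View pics/mst.png

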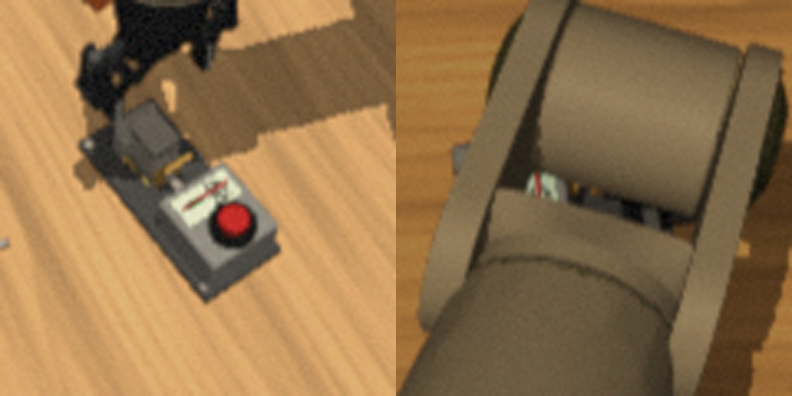

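The key is back up: its red centroid (285.3, 215.9) matches the one before. The open fingers straddle the master, which is at about (150,135) in the left crop. Next I descend.

>>> drive_tool(series="-0.009 0.01 0.3 -0.006 -0.002 0 1;-0.009 0.01 0.5 -0.006 -0.002 0 1;-0.009 0.01 0.7 -0.006 -0.002 0 1;-0.009 0.01 0.83 -0.006 -0.002 0 1;-0.009 0.01 0.83 -0.006 -0.002 0 1")

```text
time_s: 5.85
eef_pos: [480.6, -33.0, 25.6]
ee_rot: [-0.001, 0.663, 0.749, -0.001]
force: [-0.0, 0.0, 0.8]
grip_width: 0.998
```

>>> drive_tool(series="0 0 0 0 0 0 0;0 0 0 0 0 0 0;0 0 0 0 0 0 0;0 0 0 0 0 0 0;0 0 0 0 0 0 0;0 0 0 0 0 0 0;0 0 0 0 0 0 0;0 0 0 0 0 0 0", newtons=60)

```text
time_s: 6.65
eef_pos: [481.1, -33.0, 26.3]
ee_rot: [-0.001, 0.663, 0.749, -0.0]
force: [-1.1, 2.7, 6.9]
grip_width: 0.34
```

>>> drive_tool(series="0 0 -0.1 0 0 0 0;0 0 -0.3 0 0 0 0;0 0 -0.6 0 0 0 0;0 0 -0.9 0 0 0 0;0 0 -0.95 0 0 0 0;0 0 -0.95 0 0 0 0")

```text
time_s: 7.25
eef_pos: [481.1, -33.1, 140.6]
ee_rot: [-0.0, 0.663, 0.749, -0.0]
force: [-0.3, 0.3, -7.0]
grip_width: 0.342
```

Run:
```python
from h import *
nest();plan(527.7,301.5,130,1.69)
```

```text
t 7.25 tcp [481.1 -33.1 140.6] th 1.6929 F [-0.3  0.3 -7. ] g 0.342
1.0 0.267 0.033 -0.001 -0.0 0.002 | rows 3
1.0 0.265 0.033 -0.0 -0.001 0.002 | rows 3
0.721 0.191 0.023 -0.0 0.0 0.002 | rows 2
```

>>> drive_tool(series="0.35 0.09 0 0 0 0 0;0.7 0.18 0 0 0 0 0;1 0.265 0 0 0 0 0;1 0.265 0 0 0 0 0")

```text
time_s: 7.65
eef_pos: [496.9, 93.5, 138.4]
ee_rot: [-0.002, 0.661, 0.75, -0.001]
force: [-0.1, -1.2, -5.4]
grip_width: 0.341
```

>>> drive_tool(series="0.35 0.09 0 0 0 0 0;0.7 0.18 0 0 0 0 0;1 0.265 0.03 0 0 0 0;1 0.265 0.03 0 0 0 0")

```text
time_s: 8.05
eef_pos: [512.1, 219.6, 132.1]
ee_rot: [-0.004, 0.66, 0.751, -0.002]
force: [0.0, -1.7, -5.4]
grip_width: 0.341
```

Run:
```python
from h import *
nest();plan(527.7,301.5,35,1.69)
```

```text
t 8.05 tcp [512.1 219.6 132.1] th 1.7006 F [ 0.  -1.7 -5.4] g 0.341
0.658 0.225 0.809 -0.017 -0.006 0.021 | rows 3
```

>>> drive_tool(series="0.35 0.12 0 -0.017 -0.006 0.02 0;0.658 0.225 0.2 -0.017 -0.006 0.02 0;0.658 0.225 0.5 -0.017 -0.006 0.02 0;0.658 0.225 0.8 -0.017 -0.006 0.02 0;0.658 0.225 0.8 -0.017 -0.006 0.02 0;0.658 0.225 0.8 -0.017 -0.006 0.02 0")

```text
time_s: 8.65
eef_pos: [527.6, 300.7, 35.8]
ee_rot: [-0.0, 0.664, 0.748, -0.001]
force: [0.1, 0.5, -4.2]
grip_width: 0.343
```

Run:
```python
from h import *
nest();plan(527.7,301.5,25,1.69)
```

```text
t 8.65 tcp [527.6 300.7  35.8] th 1.6898 F [ 0.1  0.5 -4.2] g 0.343
0.007 0.002 0.09 -0.004 0.001 -0.0 | rows 1
```

>>> drive_tool(series="0 0 0.04 -0.004 0 0 0;0 0 0.08 -0.004 0 0 0;0 0 0.1 -0.004 0 0 0;0 0 0.11 -0.004 0 0 0;0 0 0.11 -0.004 0 0 0")

```text
time_s: 9.15
eef_pos: [527.7, 300.7, 22.7]
ee_rot: [0.0, 0.664, 0.748, -0.0]
force: [0.3, 0.2, -5.4]
grip_width: 0.345
```

>>> drive_tool(series="0 0 0.008 0 0 0 0;0 0 0.012 0 0 0 0;0 0 0.012 0 0 0 0")

```text
time_s: 9.45
eef_pos: [527.8, 300.7, 22.4]
ee_rot: [0.0, 0.664, 0.748, 0.0]
force: [-4.3, -2.3, 4.9]
grip_width: 0.343
```

Contact: the force changed from −5.4 to +4.9 N. Open gently and back up.

>>> drive_tool(series="0 0 0 0 0 0 0.4;0 0 0 0 0 0 0.5;0 0 0 0 0 0 0.7;0 0 0 0 0 0 1;0 0 0 0 0 0 1;0 0 0 0 0 0 1;0 0 0 0 0 0 1")

```text
time_s: 10.15
eef_pos: [527.8, 300.7, 22.3]
ee_rot: [0.0, 0.664, 0.748, 0.0]
force: [-0.5, 0.6, -0.5]
grip_width: 1.001
```

>>> drive_tool(series="0 0 -0.25 0 0 0 1;0 0 -0.5 0 0 0 1;0 0 -0.9 0 0 0 1;0 0 -1 0 0 0 1;0 0 -1 0 0 0 1")

```text
time_s: 10.65
eef_pos: [528.6, 301.1, 144.3]
ee_rot: [0.001, 0.664, 0.748, 0.002]
force: [0.6, -0.5, -0.0]
grip_width: 0.997
```

Run:
```python
from h import *
nest();plan(433.5,-250,140,1.831)
```

```text
t 10.65 tcp [528.6 301.1 144.3] th 1.6901 F [ 0.6 -0.5 -0. ] g 0.997
-1.0 -0.299 0.006 0.002 0.0 -0.063 | rows 3
-1.0 -0.333 0.007 0.002 0.0 -0.064 | rows 3
-1.0 -0.369 0.007 0.002 0.0 -0.064 | rows 3
-1.0 -0.406 0.008 0.002 0.0 -0.065 | rows 3
-0.382 -0.169 0.003 0.001 0.0 -0.026 | rows 2
```

>>> drive_tool(series="-1 -0.3 0 0 0 -0.063 1;-1 -0.3 0 0 0 -0.063 1;-1 -0.3 0 0 0 -0.063 1")

```text
time_s: 10.95
eef_pos: [505.5, 174.9, 142.1]
ee_rot: [0.0, 0.652, 0.758, 0.0]
force: [0.1, 0.4, 0.2]
grip_width: 0.997
```

>>> drive_tool(series="-1 -0.33 0 0 0 -0.063 1;-1 -0.33 0 0 0 -0.063 1;-1 -0.33 0 0 0 -0.063 1")

```text
time_s: 11.25
eef_pos: [482.5, 47.9, 140.2]
ee_rot: [-0.001, 0.641, 0.768, -0.001]
force: [1.2, 0.7, 0.6]
grip_width: 0.997
```

>>> drive_tool(series="-1 -0.37 0 0 0 -0.063 1;-1 -0.37 0 0 0 -0.063 1;-1 -0.37 0 0 0 -0.063 1")

```text
time_s: 11.55
eef_pos: [458.7, -80.5, 138.5]
ee_rot: [-0.002, 0.629, 0.777, -0.001]
force: [0.5, 0.3, -0.2]
grip_width: 0.998
```

>>> drive_tool(series="-1 -0.4 0 0 0 -0.063 1;-1 -0.4 0 0 0 -0.063 1;-1 -0.4 0 0 0 -0.063 1")

```text
time_s: 11.85
eef_pos: [435.1, -210.1, 136.8]
ee_rot: [-0.004, 0.618, 0.786, -0.001]
force: [1.2, -0.3, 0.6]
grip_width: 0.998
```

Run:
```python
from h import *
nest();plan(433.5,-250,80,1.831)
```

```text
t 11.85 tcp [ 435.1 -210.1  136.8] th 1.8094 F [ 1.2 -0.3  0.6] g 0.998
-0.322 -0.088 0.472 -0.014 -0.009 -0.043 | rows 2
```

>>> drive_tool(series="-0.322 -0.088 0.2 -0.014 -0.009 -0.043 1;-0.322 -0.088 0.3 -0.014 -0.009 -0.043 1;-0.322 -0.088 0.47 -0.014 -0.009 -0.043 1;-0.322 -0.088 0.47 -0.014 -0.009 -0.043 1")

```text
time_s: 12.25
eef_pos: [431.8, -248.3, 76.8]
ee_rot: [-0.004, 0.61, 0.793, 0.0]
force: [0.1, 0.2, 0.6]
grip_width: 1.005
```

Run:
```python
from h import *
nest();plan(433.5,-250,14,1.831)
a=eyes.capture("scene")
A=cv2.resize(a["frame"][80:350,170:350],None,fx=2.2,fy=2.2,interpolation=cv2.INTER_CUBIC)
B=cv2.resize(a["frame"][110:180,205:275],None,fx=5,fy=5,interpolation=cv2.INTER_CUBIC)
out=np.zeros((594,760,3),np.uint8);out[:,:A.shape[1]]=A;out[:350,400:750]=B
cv2.imwrite("pics/sp.png",out[:,:,::-1])
```

```text
t 12.25 tcp [ 431.8 -248.3   76.8] th 1.8306 F [0.1 0.2 0.6] g 1.005
-0.021 0.012 0.523 -0.008 -0.012 -0.001 | rows 2
```

View pics/sp.png

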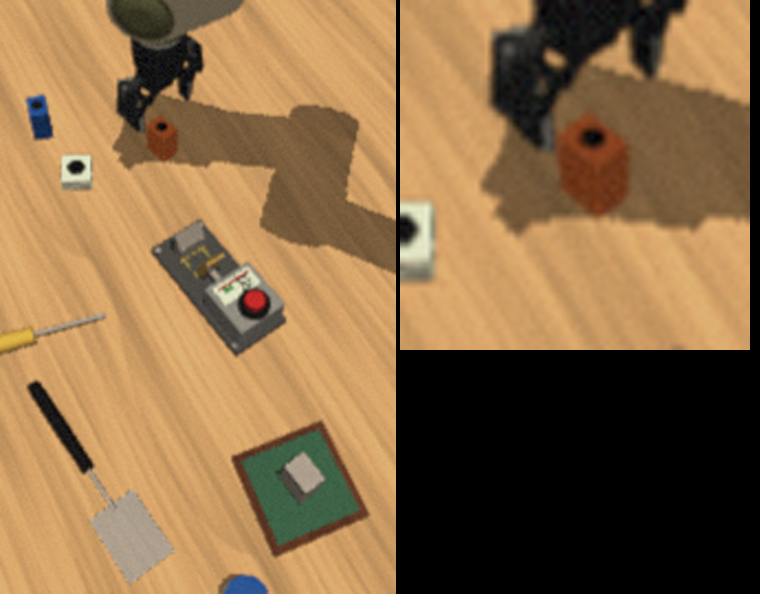

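The master (302,475 in the left panel) stands upright mid-board, the nest is empty, and the key is up. The open fingers are over the orange spacer. Next I descend and grip.

>>> drive_tool(series="-0.02 0.012 0.2 -0.008 -0.012 0 1;-0.02 0.012 0.4 -0.008 -0.012 0 1;-0.02 0.012 0.52 -0.008 -0.012 0 1;-0.02 0.012 0.52 -0.008 -0.012 0 1")

```text
time_s: 12.7
eef_pos: [433.9, -249.4, 15.1]
ee_rot: [-0.0, 0.609, 0.793, 0.0]
force: [-0.8, -0.1, -0.1]
grip_width: 0.999
```

>>> drive_tool(series="0 0 0 0 0 0 0;0 0 0 0 0 0 0;0 0 0 0 0 0 0;0 0 0 0 0 0 0;0 0 0 0 0 0 0;0 0 0 0 0 0 0;0 0 0 0 0 0 0;0 0 0 0 0 0 0", newtons=40)

```text
time_s: 13.5
eef_pos: [434.3, -249.7, 15.9]
ee_rot: [0.001, 0.609, 0.793, 0.0]
force: [-0.9, 0.6, 6.9]
grip_width: 0.351
```

>>> drive_tool(series="0 0 -0.2 0 0 0 0;0 0 -0.6 0 0 0 0;0 0 -1 0 0 0 0;0 0 -1 0 0 0 0")

```text
time_s: 13.9
eef_pos: [436.3, -251.5, 141.7]
ee_rot: [0.006, 0.609, 0.793, -0.0]
force: [0.4, -0.0, -1.5]
grip_width: 0.343
```

Run:
```python
from meas import *
nest();plan(481.2,-35,130,1.693)
a=eyes.capture("scene");b=eyes.capture("top")
A=cv2.resize(a["frame"][100:190,200:290],None,fx=4.4,fy=4.4,interpolation=cv2.INTER_CUBIC);B=cv2.resize(b["frame"][170:260,300:390],None,fx=4.4,fy=4.4,interpolation=cv2.INTER_CUBIC)
cv2.imwrite("pics/gr.png",np.hstack([A,B])[:,:,::-1])
```

```text
t 13.9 tcp [ 436.3 -251.5  141.7] th 1.8319 F [ 0.4 -0.  -1.5] g 0.343
1.0 0.502 0.052 0.009 0.012 0.169 | rows 3
0.672 0.269 0.037 0.006 0.007 0.109 | rows 2
```

View pics/gr.png

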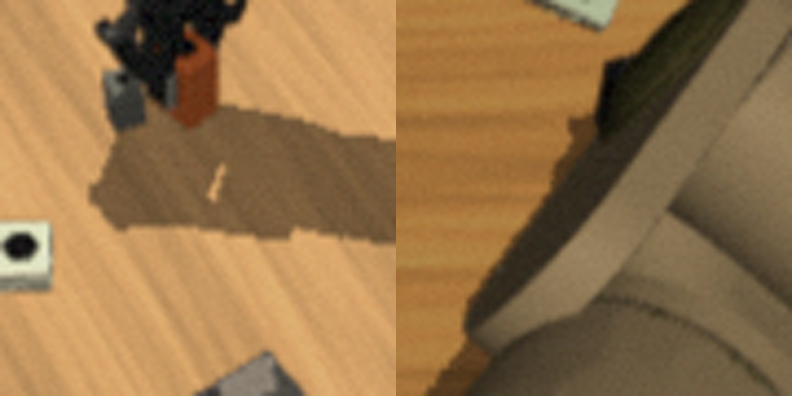

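The spacer is gripped and hangs upright (195,80 in the left crop), and the opening of 0.343 matches the master's. Next I go to the nest.

>>> drive_tool(series="0.35 0.18 0 0.009 0.012 0.17 0;0.7 0.35 0 0.009 0.012 0.17 0;1 0.5 0 0.009 0.012 0.17 0;1 0.5 0 0.009 0.012 0.17 0")

```text
time_s: 14.4
eef_pos: [460.7, -114.3, 134.6]
ee_rot: [-0.004, 0.641, 0.768, 0.0]
force: [-0.1, -0.6, 0.3]
grip_width: 0.345
```

Run:
```python
from h import *
nest();plan(481.2,-34,100,1.693)
```

```text
t 14.4 tcp [ 460.7 -114.3  134.6] th 1.7511 F [-0.1 -0.6  0.3] g 0.345
0.625 0.289 0.291 -0.012 -0.013 0.116 | rows 2
```

>>> drive_tool(series="0.32 0.15 0 -0.012 -0.013 0.116 0;0.625 0.289 0 -0.012 -0.013 0.116 0;0.625 0.289 0.15 -0.012 -0.013 0.116 0;0.625 0.289 0.29 -0.012 -0.013 0.116 0;0.625 0.289 0.29 -0.012 -0.013 0.116 0")

```text
time_s: 14.9
eef_pos: [479.5, -33.9, 97.3]
ee_rot: [-0.003, 0.663, 0.749, -0.001]
force: [-0.7, 0.1, 0.2]
grip_width: 0.351
```

Run:
```python
from meas import *
nest();plan(481.2,-34,70,1.693)
a=eyes.capture("scene");b=eyes.capture("top")
A=cv2.resize(a["frame"][150:240,220:310],None,fx=4.4,fy=4.4,interpolation=cv2.INTER_CUBIC);B=cv2.resize(b["frame"][150:240,200:290],None,fx=4.4,fy=4.4,interpolation=cv2.INTER_CUBIC)
cv2.imwrite("pics/ns.png",np.hstack([A,B])[:,:,::-1])
```

```text
t 14.9 tcp [479.5 -33.9  97.3] th 1.6931 F [-0.7  0.1  0.2] g 0.351
-0.004 0.016 0.227 -0.011 -0.005 0.0 | rows 1
```

View pics/ns.png

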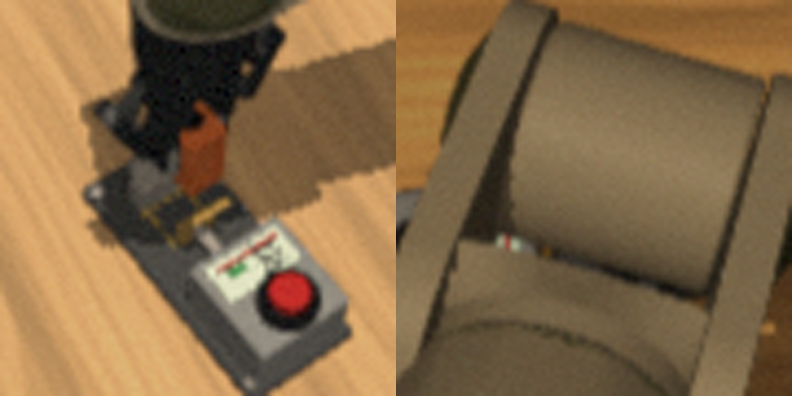

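The spacer hangs upright above the nest between anvil and plunger (205,155 in the left crop). I lower it in steps and watch the force.

>>> drive_tool(series="0 0.016 0.1 -0.011 -0.005 0 0;0 0.016 0.19 -0.011 -0.005 0 0;0 0.016 0.19 -0.011 -0.005 0 0")

```text
time_s: 15.3
eef_pos: [482.1, -34.4, 75.9]
ee_rot: [0.001, 0.663, 0.749, 0.0]
force: [-0.6, 0.2, 0.6]
grip_width: 0.349
```

>>> drive_tool(series="0 0 0.04 0 0 0 0;0 0 0.08 0 0 0 0;0 0 0.12 0 0 0 0;0 0 0.15 0 0 0 0;0 0 0.15 0 0 0 0")

```text
time_s: 15.8
eef_pos: [482.3, -34.6, 57.7]
ee_rot: [0.001, 0.663, 0.749, 0.0]
force: [1.2, -2.8, -0.6]
grip_width: 0.345
```

>>> drive_tool(series="0 0 0.04 0 0 0 0;0 0 0.08 0 0 0 0;0 0 0.12 0 0 0 0;0 0 0.15 0 0 0 0;0 0 0.15 0 0 0 0")

```text
time_s: 16.3
eef_pos: [482.0, -34.5, 39.0]
ee_rot: [0.001, 0.663, 0.749, 0.0]
force: [0.8, -4.1, -1.3]
grip_width: 0.347
```

>>> drive_tool(series="0 0 0.03 0 0 0 0;0 0 0.06 0 0 0 0;0 0 0.06 0 0 0 0")

```text
time_s: 16.6
eef_pos: [481.8, -34.5, 31.3]
ee_rot: [0.0, 0.663, 0.749, 0.0]
force: [1.0, -3.6, -1.7]
grip_width: 0.348
```

>>> drive_tool(series="0 0 0.012 0 0 0 0;0 0 0.024 0 0 0 0;0 0 0.024 0 0 0 0")

```text
time_s: 16.9
eef_pos: [481.8, -34.5, 28.3]
ee_rot: [0.0, 0.663, 0.749, 0.0]
force: [0.3, -4.1, -1.6]
grip_width: 0.352
```

>>> drive_tool(series="0 0 0.008 0 0 0 0;0 0 0.016 0 0 0 0;0 0 0.016 0 0 0 0")

```text
time_s: 17.2
eef_pos: [481.9, -34.5, 27.8]
ee_rot: [0.001, 0.663, 0.749, 0.0]
force: [-6.1, -1.1, 20.3]
grip_width: 0.344
```

Seated: 20 N at z = 27.8, which is the grip height (15.9) plus the 12 mm base. I release, then press its top with closed fingers to confirm.

>>> drive_tool(series="0 0 0 0 0 0 0.4;0 0 0 0 0 0 0.5;0 0 0 0 0 0 0.7;0 0 0 0 0 0 1;0 0 0 0 0 0 1;0 0 0 0 0 0 1;0 0 0 0 0 0 1")

```text
time_s: 17.9
eef_pos: [481.8, -34.5, 27.7]
ee_rot: [0.0, 0.663, 0.749, 0.0]
force: [-0.1, -0.7, -0.2]
grip_width: 0.999
```

>>> drive_tool(series="0 0 -0.2 0 0 0 1;0 0 -0.4 0 0 0 1;0 0 -0.6 0 0 0 1;0 0 -0.6 0 0 0 0;0 0 -0.6 0 0 0 0;0 0 -0.6 0 0 0 0;0 0 -0.6 0 0 0 0;0 0 -0.6 0 0 0 0;0 0 -0.6 0 0 0 0;0 0 -0.6 0 0 0 0")

```text
time_s: 18.9
eef_pos: [481.7, -34.4, 99.6]
ee_rot: [0.0, 0.663, 0.749, 0.0]
force: [-0.3, -0.4, -0.2]
grip_width: -0.002
```

Run:
```python
from h import *
nest();plan(481.5,-35,76,1.693)
```

```text
t 18.9 tcp [481.7 -34.4  99.6] th 1.6921 F [-0.3 -0.4 -0.2] g -0.002
-0.005 -0.003 0.196 0.001 0.001 -0.002 | rows 1
```

>>> drive_tool(series="-0.005 0 0.1 0 0 0 0;-0.005 0 0.19 0 0 0 0;-0.005 0 0.19 0 0 0 0")

```text
time_s: 19.2
eef_pos: [480.8, -34.7, 74.8]
ee_rot: [-0.001, 0.663, 0.749, -0.001]
force: [-0.5, 0.0, 1.5]
grip_width: -0.0
```

>>> drive_tool(series="0 0 0.01 0 0 0 0;0 0 0.02 0 0 0 0;0 0 0.03 0 0 0 0;0 0 0.035 0 0 0 0;0 0 0.035 0 0 0 0")

```text
time_s: 19.7
eef_pos: [481.1, -34.7, 72.0]
ee_rot: [-0.001, 0.663, 0.749, -0.0]
force: [-5.4, 2.5, 14.3]
grip_width: -0.002
```

The top stops the fingers at z = 72.0 (12 + 60), so the spacer is fully seated. I retreat and look.

>>> drive_tool(series="0 0 -0.3 0 0 0 0;0 0 -0.6 0 0 0 0;0 0 -1 0 0 0 0;0 0 -1 0 0 0 0")

```text
time_s: 20.1
eef_pos: [483.7, -35.4, 197.8]
ee_rot: [0.004, 0.663, 0.749, 0.002]
force: [0.8, -0.2, -0.2]
grip_width: 0.002
```

>>> drive_tool(series="-1 -1 -0.3 0 0 0 0;-1 -1 -0.3 0 0 0 0;-1 -1 -0.3 0 0 0 0;-1 -1 -0.3 0 0 0 0")

```text
time_s: 20.5
eef_pos: [377.3, -171.1, 233.9]
ee_rot: [0.005, 0.664, 0.748, 0.002]
force: [0.7, 0.2, -0.3]
grip_width: 0.003
```

>>> drive_tool(series="-1 0 0 0 0 0 0;-1 0 0 0 0 0 0;-1 0 0 0 0 0 0;-1 0 0 0 0 0 0")

```text
time_s: 20.9
eef_pos: [391.2, -292.5, 233.6]
ee_rot: [0.005, 0.665, 0.747, 0.001]
force: [-0.2, 0.3, -0.8]
grip_width: -0.005
```

Run:
```python
from meas import *
nest()
a=eyes.capture("scene");b=eyes.capture("top")
A=cv2.resize(a["frame"][170:350,230:345],None,fx=3.2,fy=3.2,interpolation=cv2.INTER_CUBIC);B=cv2.resize(b["frame"][150:240,90:290],None,fx=2.1,fy=2.1,interpolation=cv2.INTER_CUBIC)
out=np.zeros((576,790,3),np.uint8);out[:,:368]=A;out[:189,370:790]=B
C=cv2.resize(b["frame"][175:225,195:285],None,fx=4.6,fy=4.6,interpolation=cv2.INTER_CUBIC);out[200:430,370:784]=C
cv2.imwrite("pics/fin.png",out[:,:,::-1])
H=hsv(a);h,s,v=H[...,0],H[...,1],H[...,2]
g=cv2.morphologyEx(((h>55)&(h<95)&(s>80)).astype(np.uint8),cv2.MORPH_CLOSE,np.ones((3,3)));print("green",comp(g)[2])
```

```text
t 20.9 tcp [ 391.2 -292.5  233.6] th 1.6874 F [-0.2  0.3 -0.8] g -0.005
green [ 281  276   51   51 1199]
```

View pics/fin.png

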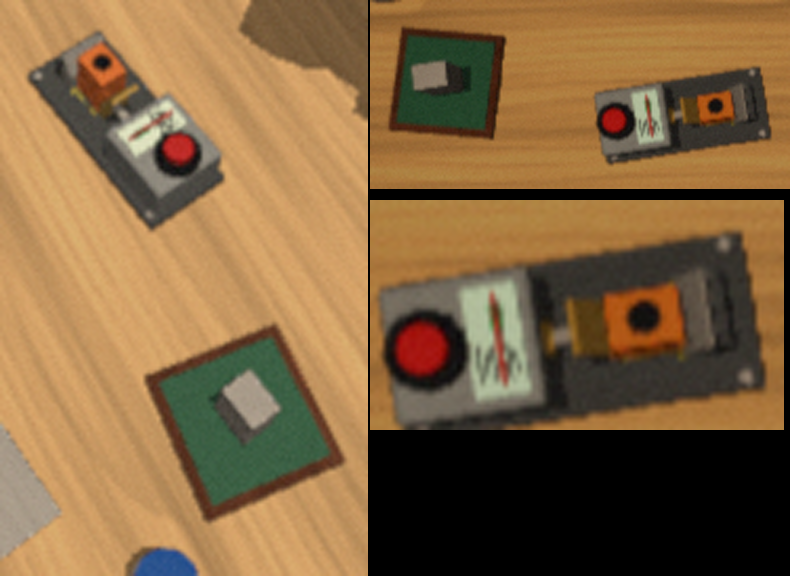

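The final picture shows the orange spacer upright between plunger and anvil (645,318), square to the comparator. The key is up, and the master stands upright in the middle of the board (245,405), with the gripper clear.

```bash
python3 -c "
from rig import ctrl
print(ctrl.finish_job())"
```

```text
the job is handed in; nothing more can be done
None
```

The job is done and handed in at about 21 s of robot time.

- **Zero key:** I pressed it once with the master still seated. The force reached 22 N on the stop after about 6 mm of travel. Afterwards the key's red centroid was back at its starting pixel position.
- **Master:** It stands upright on the green board with the TCP at (527.8, 300.7) mm. I measured the board centre at about (527.7, 301.5) mm.
- **Orange spacer:** I pushed it down between the anvil and plunger, where it bottomed at 20 N. Closed fingers then met its top at z = 72.0 mm, which is the 12 mm base plus 60 mm. The last picture shows it square and against the anvil, turned as the master was.

**Disagreements:** Heights triangulated from the two cameras came out 3 to 7 mm low: 66 mm instead of 72 mm for the master's top, and about 0.7 mm instead of 8 mm for the board. I relied on contact heights instead. A half turn of the spacer would look the same in the pictures, so I kept the smaller turn. No check failed.

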